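# Slide the loaded specimen carriage against its marked stop

### The job

Bring the soil tin across to the measuring position: press down the ribbed brake pad in the middle of the carriage to free it, and keeping the pad pressed push the carriage along its rail until it rests fully against the stop that carries the pointed marker (not the one with the flat screw head). Then let the pad come up so that the brake holds, and move the hand clear. Only press and push with the fingertips: lift nothing, let the tin ride in its seat, and leave everything else standing where it is.

Things in the scene. Friction and masses are not known exactly. Their poses are not given: they have to be found in the camera images.
- slide_rail: Slotted aluminium rail on a dark steel base, fixed to the worktop: 470 mm long along its own y, 70 mm wide (x), top face 28 mm above the worktop. Origin: centre of its underside. Its pose varies (yaw about +-0.25 rad).
- carriage: Flat aluminium carriage that slides along the rail's y only; its axes are parallel to the rail's. Origin on the rail's top face straight below the brake pad's centre. Deck 120 mm long in y (+-60 mm), x = -32 to +118 mm, top 11 mm above the origin. The tin's seat is on it at x = +79 mm. Brake on (pad up): resists some 20 to 40 N. Brake free: slides with 1 to 2 N. Stays where it is left.
- brake_pad (a joint): Downward travel of the brake pad in m: 0 (within 1 mm) is up, brake on; 0.007 is fully down. It sinks springily over the first 3 mm while the force grows to about 11 N; from 0.0035 on the brake is free, and it goes on down at 10 to 12 N to its end. Press to about 0.005 and let it spring up again by itself.
- pad_top (a point): Centre of the top face of the black ribbed rubber brake pad, 44 x 44 mm, in the middle of the carriage; when up it is 47 mm above the worktop. Two upright cheeks stand beside it at y = +-34 to +-46 mm of the carriage (56 mm long in x, tops 56 mm above the worktop), so the groove is 68 mm wide.
- seat (a point): Centre of the floor of the tin's round seat on the carriage (inner diameter 64 mm, wall 4 mm thick, 9 mm high), 39 mm above the worktop.
- pointer_stop: The marked stop: steel block clamped across the rail, 24 mm in the rail's y, 66 mm in x, top 50 mm above the worktop, with a pointed steel cone on it (tip 85 mm above the worktop). Origin: on the rail's top face under the block's centre. At either end of the rail; does not move. When the carriage touches it, the two origins are 72 mm apart along the rail.
- plain_stop: The other stop: the same steel block but with a low flat screw head (6 mm high) instead of the cone. Origin as for the pointer stop.
- soil_sample: White lidded tin, 59 mm diameter, 38 mm high, standing loose in the carriage's seat. Origin: centre of its underside, z up.
- second_tin: Bystander: white lidded tin like the first, 59 mm diameter, 38 mm high, standing on the worktop behind the rail. Origin: centre of underside.
- brass_weight: Bystander: slotted brass weight, 42 mm diameter, 18 mm high, behind the rail. Origin: centre of underside.
- stone: Bystander: flat porous stone disc, 62 mm diameter, 10 mm thick, in front of the rail. Origin: centre of underside.
- ring: Bystander: round cutting ring, 64 mm diameter, 29 mm high, in front of the rail. Origin: centre of underside.
- tube_a: Bystander: dark upright sample tube, 64 mm diameter, 154 mm high, at the back left. Origin: centre of underside.
- timer: Bystander: white lab timer, 47 x 66 x 64 mm, at the back right. Origin: centre of underside.
Things that resemble listed ones, but are neither listed nor needed, are in the scene too. There is more than one size of the carriage; the one meant has the size given above.

How it is judged:
On the way, in this order (a step that is already met when the one before it is completed fails the run):
1. the brake pad is pressed while the carriage still stands where it was (value of joint brake_pad above 0.003 m and distance of carriage from where it was at the start of the episode below 0.015 m), for 0.1 s.
2. the carriage reaches the pointer stop with the pad still pressed (horizontal distance between carriage and pointer_stop below 0.076 m and value of joint brake_pad above 0.002 m), for 0.1 s.
At the end, for the whole second after the job is handed in: The carriage rests against the pointer stop (within 4 mm of touching), the pad is up again (under 1 mm down), carriage and tin are at rest, and the tin stands upright in its seat (within 12 mm) (horizontal distance between carriage and pointer_stop below 0.076 m and value of joint brake_pad below 0.001 m and linear speed of carriage below 0.01 m/s and linear speed of soil_sample below 0.02 m/s and distance between soil_sample and seat below 0.012 m and angle between soil_sample's own z axis and vertical below 0.2 rad).
It fails at once if the carriage is forced along with the brake on (pad up) (value of joint brake_pad below 0.001 m and linear speed of carriage above 0.04 m/s).
It fails at once if the tin is lifted, carried or knocked out of its seat (distance between soil_sample and seat above 0.015 m).
It fails at once if a bystander is moved or lifted by more than 20 mm (distance of any of second_tin, brass_weight, stone, ring, tube_a, timer from where it was at the start of the episode above 0.02 m).
It also fails if it takes over 38 s, if anything falls off the work surface, if the arm or the gripper's body presses on something with over 40 N, if the wrist force passes 120 N, or if a joint passes its speed limit or range.

### The arm

A 6-joint arm with a two-finger parallel gripper is mounted at the origin on a cart in front of the work surface, level with it; the furniture and walls round the work are solid. World frame = base frame: x ahead of the robot, y to its left, z up, the work surface at z = 0. Lengths are in m, angles in rad, forces in N, time in s.
With the tool pointing down it reaches from about 0.325 to 0.775 m from the base axis. Payload 9.3 kg.
Tool frame: the origin (TCP) lies at the very end of the fingers, on their centre line; the grasp point (between the pads) lies 19 mm behind it (grip_depth is the distance from the TCP to the grasp point, in m); z points along the fingers, y is the direction in which the jaws open and shut (so a half turn about z gives the same grasp; the last joint's range is limited). The gripper opens to 85 mm and grips with 20 to 120 N. Pads are 22 mm wide; open, the fingers measure 114 mm over their backs; the gripper's body (76 mm by 85 mm) begins 54 mm behind the grasp point. The pads swing forward as they close: fully open they stand 13 mm farther back than shut.
Start: joints at [-1.342, 0.259, 0.021, 1.334, 0, 1.418], TCP at [0.205, -0.51, 0.231] pointing down, gripper open.
Joint ranges: [-3.04, 3.04], [-0.91, 1.82], [-1.04, 1.36], [-1.92, 1.95], [-1.52, 1.45], [-3.14, 3.14]. Speed limits (rad/s): [2.22, 2.22, 2.79, 3.14, 3.14, 3.14].

### API

Orientations are given as a unit quaternion [w, x, y, z].
In Python, from workcell import read_state, camera, calibration, sign_off, grip_depth gives the robot as it stands.
- The arm moves only by the tool drive_tool, never from a script. Its argument "moves" is a list of rows, each a list of 7 numbers: the turn, a rotation vector about the world's x, y, z in degrees, then the shift along the world's x, y, z in mm, then the opening, from 0 (shut) to 1 (fully open). In form: [[wx, wy, wz, x, y, z, grip], ...]. A call has 1 to 10 rows; each row shifts and turns the commanded pose from where the row before left it; what a row does not reach is not made up. A row lasts 1/12 s, in which the tool goes at most 41.7 mm and 7.16 degrees, less where a joint would pass 70% of its speed; a pose out of reach is approached as far as the arm can. A call is refused whole if a number of a shift passes 41.7 or a number of a turn 7.16, either way. A call with a gripper value outside its range is refused whole. The fingers move at their own pace and stop on an object; "grip_force" is the grip in N (left out, the last holds). Time passes only in rows, so rows that do not move let the fingers close. It gives the time, the measured TCP pose, the force and the opening at its end, in the units of the state.
- read_state(): the state, without advancing time (a new reading comes with each control period).
- camera(name): name is "side" or "top"; returns the picture (420x560x3 uint8, red, green, blue); there is no depth.
- calibration(name): a dict with "camera_matrix" (3x3 intrinsics, pixels), "world_from_camera" (4x4, takes a point from camera to world coordinates). Camera axes: x right, y down, z forward; pixel columns grow to the right and rows downward; lengths in m; the calibration is good to about 2 mm. A picture is of the moment at which its call begins. calibration takes no time and is no camera call.
- sign_off(): hands the job in, once; it reports no verdict.
The state is a dict: "t": time; "joints": joint angles; "joint_vel": joint speeds; "tau": joint torques, N m; "tool_pos": TCP position; "ee_rot": TCP orientation; "wrist_force": force on the tool from outside, world axes, zero at the start; "torque": the same for the moment, N m; "gripper_width": finger opening in m.
Only numpy, scipy, OpenCV 4.12 (cv2) and the standard library are available. Lean on these libraries where they do the work, as an engineer would, in place of code of your own. Each camera call takes 0.05 s, during which the arm holds its last target. There are 200 camera calls.

## Working session

There is one attempt and no reset: what is moved stays moved. The work goes in short steps, Python scripts to look and compute and a tool call to move; the robot and the scene stay as the last step left them, time stands still between calls to the robot, and variables do not carry over. Pictures are saved under pics/ and viewed, about 8 in all and at most 12, crops included, and the job is handed in when it is done.

Besides the shell and the picture viewer there is one more tool, called as name(argument=value, ...), one argument or row to a line, values as JSON. drive_tool: Moves the arm, as the interface text tells. Its arguments: {"type":"object","properties":{"moves":{"type":"array","items":{"type":"array","items":{"type":"number"}}},"grip_force":{"type":"number"}},"required":["moves"]}

```bash
mkdir -p pics; python3 - <<'E'
from workcell import *
import cv2,numpy as np
for n in("top","side"):
    im=camera(n);cv2.imwrite(f"pics/{n}0.png",im[:,:,::-1])
    c=calibration(n);print(n,np.round(c["camera_matrix"],1).tolist(),np.round(c["world_from_camera"],4).tolist())
s=read_state();print({k:np.round(v,3).tolist() for k,v in s.items()})
E
```

```text
top [[467.4, 0.0, 278.2], [0.0, 467.4, 213.8], [0.0, 0.0, 1.0]] [[0.0126, -0.9807, 0.1953, 0.276], [-0.9996, -0.0173, -0.0221, 0.017], [0.0251, -0.195, -0.9805, 1.3814], [0.0, 0.0, 0.0, 1.0]]
side [[464.7, 0.0, 275.8], [0.0, 464.7, 211.4], [0.0, 0.0, 1.0]] [[0.9718, -0.0853, 0.2198, 0.2677], [-0.2351, -0.4203, 0.8764, -1.0584], [0.0177, -0.9034, -0.4285, 0.5931], [0.0, 0.0, 0.0, 1.0]]
{'t': 0.1, 'joints': [-1.342, 0.259, 0.021, 1.334, -0.0, 1.418], 'joint_vel': [0.002, -0.001, 0.002, -0.0, -0.0, 0.003], 'tau': [0.007, -55.669, 34.507, 0.012, -0.0, -0.0], 'tool_pos': [0.205, -0.51, 0.231], 'ee_rot': [-0.001, 0.982, 0.19, -0.0], 'wrist_force': [-0.327, -0.119, 0.438], 'torque': [-0.072, 0.024, 0.028], 'gripper_width': 0.085}
```

View pics/top0.png

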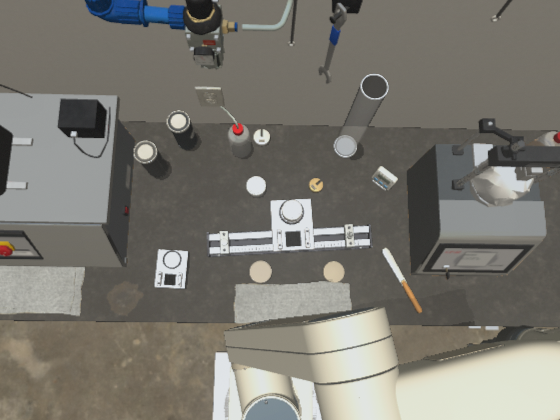

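View pics/side0.png

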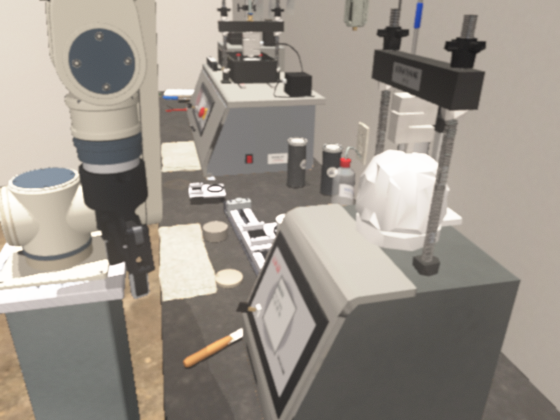

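The top view shows the rail from about (210,243) to (370,236). The carriage pad is near (293,239) and the tin at (291,211), with stops near (223,242) and (350,236). The side view is mostly blocked by the box. I'll zoom in to tell the stops apart.

```bash
python3 - <<'E'
import cv2
a=cv2.imread("pics/top0.png")[190:270,200:380]
b=cv2.imread("pics/side0.png")[180:290,190:320]
a=cv2.resize(a,(792,352),interpolation=cv2.INTER_CUBIC)
b=cv2.resize(b,None,fx=2.2,fy=2.2,interpolation=cv2.INTER_CUBIC)
b=cv2.copyMakeBorder(b,0,0,0,792-b.shape[1],cv2.BORDER_CONSTANT)
cv2.imwrite("pics/z0.png",cv2.vconcat([a,b]))
E
```

```text
(no output)
```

View pics/z0.png

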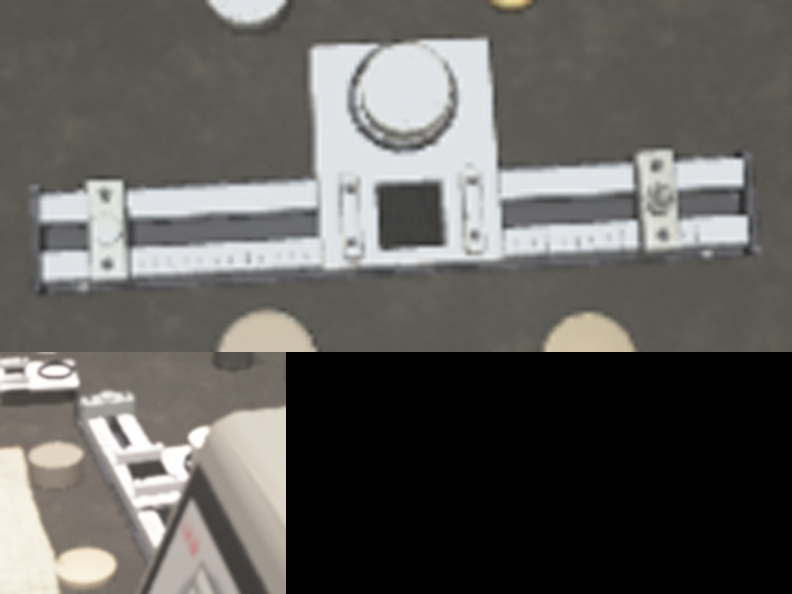

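The top crop shows a smooth flat disc on the left stop, at crop (107,230), and a structured object on the right stop, at (660,200). I'll enlarge both and work out the geometry.

```bash
cat > h.py <<'E'
from workcell import *
import cv2,numpy as np
def p2w(n,uv,z):
    c=calibration(n);K=np.array(c["camera_matrix"]);T=np.array(c["world_from_camera"])
    d=T[:3,:3]@np.linalg.solve(K,[*uv,1]);return T[:3,3]+d*(z-T[2,3])/d[2]
def w2p(n,p):
    c=calibration(n);K=np.array(c["camera_matrix"]);T=np.linalg.inv(c["world_from_camera"])
    q=K@(T@[*p,1])[:3];return q[:2]/q[2]
E
python3 - <<'E'
from h import *
f=lambda u,v,z:p2w("top",(200+u/4.4-.4,190+v/4.4-.4),z)
P={}
for n,u,v,z in[("pad",410,215,.047),("tin",405,90,.077),("left",107,230,.05),("right",657.5,200,.05),("rl",38,240,.028),("rr",746,203,.028),("dk_tl",311,46,.039),("dk_tr",488,39,.039),("dk_bl",325,268,.039),("dk_br",501,258,.039)]:
    P[n]=f(u,v,z);print(n,P[n].round(4))
d=P["left"]-P["right"];print(np.linalg.norm(d),np.arctan2(-d[0],d[1]));d=P["rl"]-P["rr"];print(np.linalg.norm(d),np.arctan2(-d[0],d[1]))
for k in("left","right"):
    p=P[k].copy();print(k,[w2p("top",[p[0],p[1],z]).round(1).tolist() for z in(.05,.085)],[w2p("side",[p[0],p[1],z]).round(1).tolist() for z in(.028,.05,.085)])
a=cv2.imread("pics/top0.png");s=cv2.imread("pics/side0.png")
g=lambda i,x,y,r:cv2.resize(i[y-r:y+r,x-r:x+r],(264,264),interpolation=cv2.INTER_CUBIC)
cv2.imwrite("pics/z1.png",cv2.hconcat([g(a,224,242,14),g(a,350,236,14),g(s,240,205,20)]))
E
```

```text
pad [ 0.4699 -0.056   0.047 ]
tin [ 0.5473 -0.0506  0.077 ]
left [0.4564 0.1414 0.05  ]
right [ 0.4821 -0.2185  0.05  ]
rl [0.452  0.1886 0.028 ]
rr [ 0.4844 -0.2817  0.028 ]
dk_tl [0.5841 0.0106 0.039 ]
dk_tr [ 0.5911 -0.1081  0.039 ]
dk_bl [ 0.4351 -0.0009  0.039 ]
dk_br [ 0.4435 -0.1165  0.039 ]
0.36082052740721826 0.0711187847340672
0.47150204475968954 0.06875082722102986
left [[223.9, 241.9], [222.8, 240.2]] [[238.0, 208.0], [237.8, 201.0], [237.6, 189.7]]
right [[349.0, 235.1], [351.2, 233.2]] [[276.2, 274.5], [276.4, 266.0], [276.7, 252.2]]
```

View pics/z1.png

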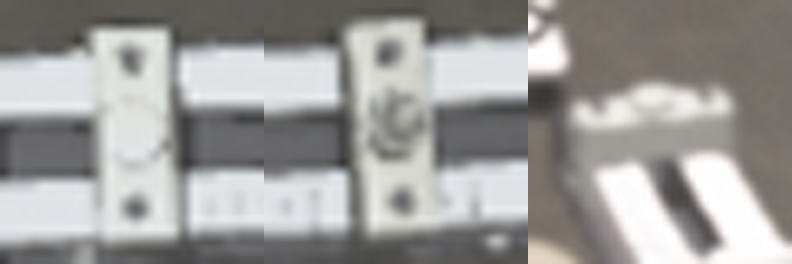

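The side crop shows only a low flat head on the far (+y) stop, so the cone is on the −y stop, at top (350,235). The deck measures about 120×150 mm, so this is the right carriage. Pad centre is about (0.470,−0.056), and it has to travel about 91 mm along (0.071,−0.998). I'll approach with the fingers shut.

drive_tool(
  moves=[
    [0, 0, 4.8, 9, 35, 0, 0],
    [0, 0, 4.8, 9, 35, 0, 0],
    [0, 0, 4.8, 9, 35, 0, 0],
    [0, 0, 4.8, 9, 35, 0, 0],
    [0, 0, 4.8, 9, 35, 0, 0],
    [0, 0, 4.8, 9, 35, 0, 0],
    [0, 0, 4.8, 23.5, 26, 0, 0],
    [0, 0, 4.8, 23.5, 26, 0, 0],
    [0, 0, 4.8, 23.5, 26, -10, 0],
    [0, 0, 4.8, 23.5, 26, -10, 0],
  ],
)

```text
t: 0.93
tool_pos: [0.3538, -0.195, 0.2115]
ee_rot: [0.001, 0.819, 0.574, 0.0]
wrist_force: [0.4, -0.8, 0.4]
gripper_width: 0.0001
```

drive_tool(
  moves=[
    [0, 0, 4.8, 23.5, 26, -10, 0],
    [0, 0, 4.8, 23.5, 26, -10, 0],
    [0, 0, 4.8, 23.5, 26, -10, 0],
    [0, 0, 4.8, 23.5, 26, -10, 0],
    [0, 0, 4.8, 23.5, 28, -10, 0],
    [0, 0, 0, 0, 0, 0, 0],
    [0, 0, 0, 0, 0, 0, 0],
  ],
)

```text
t: 1.52
tool_pos: [0.4706, -0.0628, 0.1602]
ee_rot: [-0.001, 0.682, 0.732, -0.001]
wrist_force: [0.0, 0.2, 0.4]
gripper_width: 0.0005
```

drive_tool(
  moves=[
    [0, 0, 0, 0, 0, -25, 0],
    [0, 0, 0, 0, 0, -25, 0],
    [0, 0, 0, 0, 0, -25, 0],
    [0, 0, 0, 0, 0, -15, 0],
    [0, 0, 0, 0, 0, -9, 0],
    [0, 0, 0, 0, 0, 0, 0],
    [0, 0, 0, 0, 0, 0, 0],
  ],
)

```text
t: 2.1
tool_pos: [0.4703, -0.0651, 0.0628]
ee_rot: [0.0, 0.683, 0.73, -0.0]
wrist_force: [-0.0, -0.1, 1.1]
gripper_width: 0.0004
```

```bash
python3 - <<'E'
from h import *
s=read_state();print(s["tool_pos"],s["wrist_force"])
a=cv2.cvtColor(camera("top"),cv2.COLOR_RGB2BGR);b=cv2.cvtColor(camera("side"),cv2.COLOR_RGB2BGR)
a=cv2.resize(a[190:270,200:380],(720,320),interpolation=cv2.INTER_CUBIC);b=cv2.resize(b[170:260,200:380],(520,260),interpolation=cv2.INTER_CUBIC)
cv2.imwrite("pics/z2.png",cv2.vconcat([a,cv2.copyMakeBorder(b,0,0,0,200,0)]))
E
```

```text
[ 0.47032252 -0.06505425  0.06279322] [-0.01744207 -0.10709915  1.13959361]
```

View pics/z2.png

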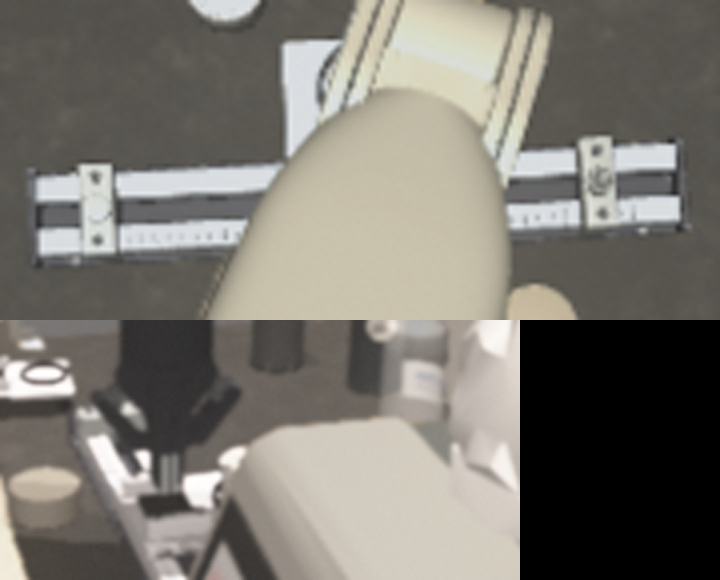

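The side view shows the shut fingertips just above the pad's black face, clear of the cheeks. I'll lower in small steps.

drive_tool(
  moves=[
    [0, 0, 0, 0, 0, -8, 0],
    [0, 0, 0, 0, 0, -5, 0],
    [0, 0, 0, 0, 0, -2, 0],
    [0, 0, 0, 0, 0, -2, 0],
    [0, 0, 0, 0, 0, 0, 0],
    [0, 0, 0, 0, 0, 0, 0],
  ],
)

```text
t: 2.7
tool_pos: [0.4703, -0.0644, 0.0454]
ee_rot: [-0.0, 0.683, 0.731, -0.0]
wrist_force: [-1.9, -0.2, 5.3]
gripper_width: -0.0001
```

drive_tool(
  moves=[
    [0, 0, 0, 0, 0, -1, 0],
    [0, 0, 0, 0, 0, -1, 0],
    [0, 0, 0, 0, 0, -1, 0],
    [0, 0, 0, 0, 0, -0.5, 0],
    [0, 0, 0, 0, 0, 0, 0],
    [0, 0, 0, 0, 0, 0, 0],
  ],
)

```text
t: 3.2
tool_pos: [0.4703, -0.0644, 0.0425]
ee_rot: [0.0, 0.683, 0.731, -0.0]
wrist_force: [-4.4, 0.1, 10.6]
gripper_width: -0.0001
```

drive_tool(
  moves=[
    [0, 0, 0, -0.5, 0, -0.5, 0],
    [0, 0, 0, -0.5, 0, -0.3, 0],
    [0, 0, 0, 0, 0, 0, 0],
    [0, 0, 0, 0, 0, 0, 0],
  ],
)

```text
t: 3.53
tool_pos: [0.4703, -0.0645, 0.042]
ee_rot: [0.001, 0.683, 0.731, 0.001]
wrist_force: [-1.6, 1.2, 11.6]
gripper_width: 0.0001
```

Force is on the plateau and the pad is about 5 mm down. Now pushing gently.

drive_tool(
  moves=[
    [0, 0, 0, 0.1, -1, 0, 0],
    [0, 0, 0, 0.1, -2, 0, 0],
    [0, 0, 0, 0.2, -3, 0, 0],
    [0, 0, 0, 0.2, -3, 0, 0],
    [0, 0, 0, 0.2, -3, 0, 0],
    [0, 0, 0, 0.2, -3, 0, 0],
    [0, 0, 0, 0.2, -3, 0, 0],
    [0, 0, 0, 0.2, -2, 0, 0],
    [0, 0, 0, 0, 0, 0, 0],
    [0, 0, 0, 0, 0, 0, 0],
  ],
)

```text
t: 4.37
tool_pos: [0.4717, -0.085, 0.0421]
ee_rot: [0.001, 0.683, 0.731, 0.0]
wrist_force: [-0.7, -1.1, 12.1]
gripper_width: 0.0002
```

```bash
python3 - <<'E'
from h import *
s=read_state();print(s["tool_pos"],s["wrist_force"])
a=cv2.cvtColor(camera("top"),cv2.COLOR_RGB2BGR);b=cv2.cvtColor(camera("side"),cv2.COLOR_RGB2BGR)
a=cv2.resize(a[190:270,200:380],(720,320),interpolation=cv2.INTER_CUBIC);b=cv2.resize(b[170:260,200:380],(520,260),interpolation=cv2.INTER_CUBIC)
cv2.imwrite("pics/z3.png",cv2.vconcat([a,cv2.copyMakeBorder(b,0,0,0,200,0)]))
E
```

```text
[ 0.47174154 -0.08499695  0.04205443] [-0.67906625 -1.12645615 12.06860449]
```

View pics/z3.png

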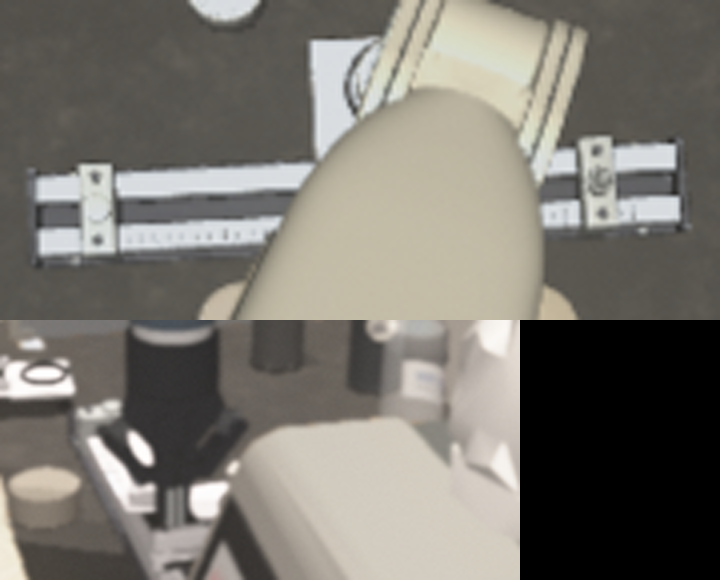

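The carriage rode along: the deck's left edge went from crop x=283 to 311, about 20 mm, the same as the tool, so there was no slip. About 71 mm remain.

drive_tool(
  moves=[
    [0, 0, 0, 0.1, -2, 0, 0],
    [0, 0, 0, 0.3, -4, 0, 0],
    [0, 0, 0, 0.3, -4, 0, 0],
    [0, 0, 0, 0.3, -4, 0, 0],
    [0, 0, 0, 0.3, -4, 0, 0],
    [0, 0, 0, 0.3, -4, 0, 0],
    [0, 0, 0, 0.3, -4, 0, 0],
    [0, 0, 0, 0.3, -4, 0, 0],
    [0, 0, 0, 0.3, -4, 0, 0],
    [0, 0, 0, 0.2, -3, 0, 0],
  ],
)

```text
t: 5.3
tool_pos: [0.4743, -0.1218, 0.042]
ee_rot: [0.001, 0.683, 0.731, 0.0]
wrist_force: [-0.6, 0.8, 11.1]
gripper_width: -0.0
```

drive_tool(
  moves=[
    [0, 0, 0, 0.2, -3, 0, 0],
    [0, 0, 0, 0.2, -3, 0, 0],
    [0, 0, 0, 0.2, -3, 0, 0],
    [0, 0, 0, 0.2, -3, 0, 0],
    [0, 0, 0, 0.2, -3, 0, 0],
    [0, 0, 0, 0.2, -3, 0, 0],
    [0, 0, 0, 0.2, -3, 0, 0],
    [0, 0, 0, 0, -2, 0, 0],
    [0, 0, 0, 0, 0, 0, 0],
    [0, 0, 0, 0, 0, 0, 0],
  ],
)

```text
t: 6.13
tool_pos: [0.476, -0.1452, 0.0422]
ee_rot: [0.002, 0.683, 0.731, 0.0]
wrist_force: [-1.1, -1.4, 12.6]
gripper_width: -0.0003
```

drive_tool(
  moves=[
    [0, 0, 0, 0.1, -1.5, 0, 0],
    [0, 0, 0, 0.1, -1.5, 0, 0],
    [0, 0, 0, 0.1, -1.5, 0, 0],
    [0, 0, 0, 0.1, -1.5, 0, 0],
    [0, 0, 0, 0.1, -1.5, 0, 0],
    [0, 0, 0, 0.1, -1.5, 0, 0],
    [0, 0, 0, 0.1, -1.5, 0, 0],
    [0, 0, 0, 0, 0, 0, 0],
  ],
)

```text
t: 6.8
tool_pos: [0.4767, -0.1554, 0.0421]
ee_rot: [0.001, 0.683, 0.731, 0.0]
wrist_force: [-0.0, 0.5, 11.1]
gripper_width: -0.0001
```

drive_tool(
  moves=[
    [0, 0, 0, 0.1, -1, 0, 0],
    [0, 0, 0, 0.1, -1, 0, 0],
    [0, 0, 0, 0.1, -1, 0, 0],
    [0, 0, 0, 0, -1, 0, 0],
    [0, 0, 0, 0, 0, 0, 0],
  ],
)

```text
t: 7.22
tool_pos: [0.4766, -0.1577, 0.0418]
ee_rot: [0.0, 0.682, 0.731, 0.002]
wrist_force: [-0.1, 6.8, 11.2]
gripper_width: 0.0002
```

Lateral reaction has jumped to 6.8 N at about 93 mm of travel, which fits contact with the stop. I'll check by picture before letting go.

drive_tool(
  moves=[
    [0, 0, 0, 0, -1, 0, 0],
    [0, 0, 0, 0, 0, 0, 0],
    [0, 0, 0, 0, 0, 0, 0],
  ],
)

```text
t: 7.47
tool_pos: [0.4766, -0.1587, 0.0418]
ee_rot: [0.0, 0.682, 0.731, 0.001]
wrist_force: [0.6, 8.4, 11.1]
gripper_width: 0.0002
```

```bash
python3 - <<'E'
from h import *
s=read_state();print(s["tool_pos"],s["wrist_force"])
a=cv2.cvtColor(camera("top"),cv2.COLOR_RGB2BGR);b=cv2.cvtColor(camera("side"),cv2.COLOR_RGB2BGR)
a=cv2.resize(a[190:270,200:380],(720,320),interpolation=cv2.INTER_CUBIC);b=cv2.resize(b[170:260,200:380],(520,260),interpolation=cv2.INTER_CUBIC)
cv2.imwrite("pics/z4.png",cv2.vconcat([a,cv2.copyMakeBorder(b,0,0,0,200,0)]))
E
```

```text
[ 0.47658195 -0.15868292  0.04182986] [ 0.61756999  8.35400413 11.06891152]
```

View pics/z4.png

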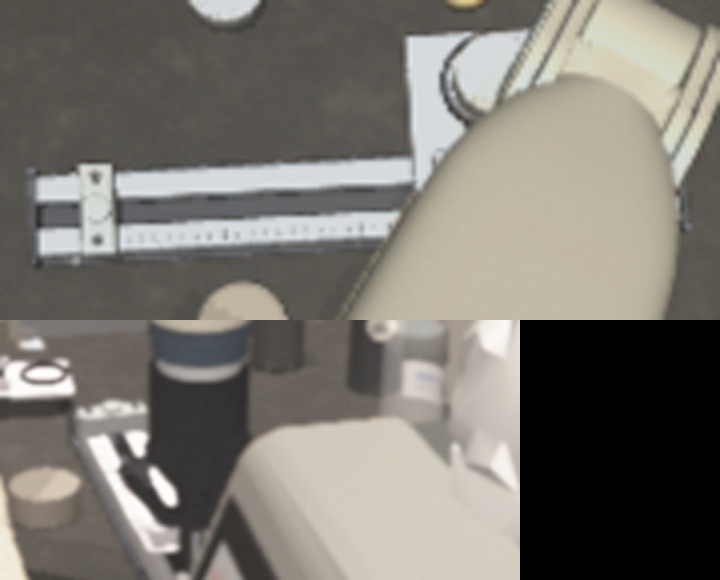

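The deck's left edge is now at crop x≈407, about 91 mm from its start, and the tool meets a hard reaction of about 8 N: the carriage is against the stop. I'll raise straight up so the brake sets, then move clear.

drive_tool(
  moves=[
    [0, 0, 0, 0, 0.5, -0.1, 0],
    [0, 0, 0, 0, 0, 0.8, 0],
    [0, 0, 0, 0, 0, 1, 0],
    [0, 0, 0, 0, 0, 1, 0],
    [0, 0, 0, 0, 0, 1, 0],
    [0, 0, 0, 0, 0, 1, 0],
    [0, 0, 0, 0, 0, 2, 0],
    [0, 0, 0, 0, 0, 4, 0],
    [0, 0, 0, 0, 0, 10, 0],
    [0, 0, 0, 0, 0, 20, 0],
  ],
)

```text
t: 8.4
tool_pos: [0.4747, -0.159, 0.0805]
ee_rot: [-0.002, 0.683, 0.731, -0.001]
wrist_force: [0.0, 0.7, -0.2]
gripper_width: 0.0001
```

drive_tool(
  moves=[
    [0, 0, 0, 0, 0, 30, 0],
    [0, 0, 0, 0, 0, 30, 0],
    [0, 0, 0, 0, 0, 30, 0],
    [0, 0, 0, -20, 25, 0, 0],
    [0, 0, 0, -20, 30, 0, 0],
    [0, 0, 0, -20, 30, 0, 0],
    [0, 0, 0, -20, 30, 0, 0],
    [0, 0, 0, -10, 30, 0, 0],
    [0, 0, 0, 0, 30, 0, 0],
    [0, 0, 0, 0, 0, 0, 0],
  ],
)

```text
t: 9.23
tool_pos: [0.3846, 0.0191, 0.1722]
ee_rot: [-0.0, 0.682, 0.732, 0.0]
wrist_force: [-0.6, -0.5, -0.2]
gripper_width: -0.0003
```

```bash
python3 - <<'E'
from h import *
s=read_state();print(s["tool_pos"],s["wrist_force"])
a=cv2.cvtColor(camera("top"),cv2.COLOR_RGB2BGR);cv2.imwrite("pics/top5.png",a);b=cv2.cvtColor(camera("side"),cv2.COLOR_RGB2BGR)
a=cv2.resize(a[190:270,200:380],(792,352),interpolation=cv2.INTER_CUBIC);b=cv2.resize(b[170:290,180:340],(320,240),interpolation=cv2.INTER_CUBIC)
cv2.imwrite("pics/z5.png",cv2.vconcat([a,cv2.copyMakeBorder(b,0,0,0,472,0)]))
E
```

```text
[0.38457672 0.01906733 0.17215264] [-0.59999292 -0.48510161 -0.19142685]
```

View pics/z5.png

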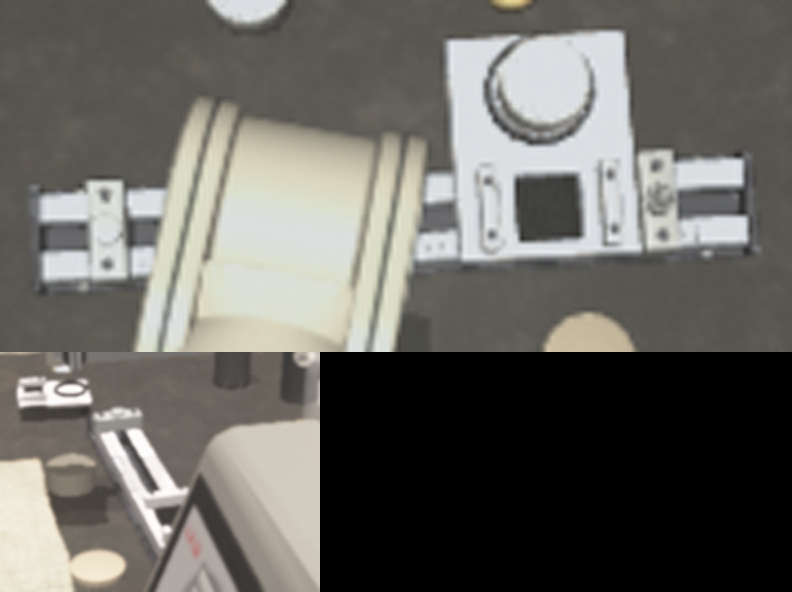

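The top view shows the deck's right edge, at crop x≈636–640, meeting the pointer stop's left edge (≈638–644). The tin is seated at (545,82) and the pad is clear of the hand. I'll check the numbers.

```bash
python3 - <<'E'
from h import *
def cen(fn,x0,x1,y0,y1):
    g=cv2.cvtColor(cv2.imread(fn),cv2.COLOR_BGR2GRAY)[y0:y1,x0:x1].astype(float)
    w=np.clip(150-g,0,None);Y,X=np.mgrid[y0:y1,x0:x1];return (X*w).sum()/w.sum(),(Y*w).sum()/w.sum()
a=p2w("top",cen("pics/top0.png",283,304,229,249),.047);b=p2w("top",cen("pics/top5.png",315,335,227,247),.047)
st=p2w("top",(200+657.5/4.4-.4,190+200/4.4-.4),.05);tin=p2w("top",(200+545/4.4-.4,190+83/4.4-.4),.077)
print(a,b,np.linalg.norm((a-b)[:2]),"to stop",np.linalg.norm((b-st)[:2]),"tin-pad",(tin-b)[:2])
E
```

```text
[ 0.46964273 -0.05589407  0.047     ] [ 0.47630062 -0.14653711  0.047     ] 0.09088723129166301 to stop 0.0722052510424801 tin-pad [0.07725658 0.00490703]
```

The pad-to-stop distance is 72.2 mm, against 72 mm for touching, and the tin sits in its seat 77 mm from the pad. Handing in.

```bash
python3 -c "
from workcell import *
print(sign_off())"
```

```text
the job is handed in; nothing more can be done
None
```

The carriage is against the pointer stop, the brake pad is released, and the job is handed in. I pressed the pad about 5 mm (11 N) with the shut fingertips, then pushed the carriage about 91 mm to the −y stop, the one with the cone. When the sideways reaction rose to about 8 N at the stop, I raised the hand straight up and moved it clear. The robot's clock read about 9.3 s of the 38 s allowed.

- **Position:** in the last top picture the carriage is 72.2 mm from the stop, against 72 mm for touching. The measurement is good to a couple of mm.
- **Tin:** it is in its seat, 77 mm from the pad centre (79 mm nominal), the same offset as at the start.
- **Pad:** I did not measure its height after release. The wrist force fell to about zero as the hand came off, and the pad is free to spring up.
- **Other things:** I did not measure the bystanders. Those visible in the pictures look to be in the same places as before, and no contact force appeared on the way.

No check failed or disagreed.

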